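# Dock the ampoule case, free its lock slide and open its lid

### The arm

A 7-joint arm with a two-finger parallel gripper is mounted at the origin on the work surface. World frame = base frame: x ahead of the robot, y to its left, z up, the work surface at z = 0. Lengths are in m, angles in rad, forces in N, time in s.
With the tool pointing down it reaches from about 0.425 to 0.875 m from the base axis. Payload 9.9 kg.
Tool frame: the origin (TCP) lies on the centre line of the jaws, within the pads' length; the fingertips stand ahead of it and the grasp point (between the pads) lies 2 mm behind it (tips_ahead is the z of the fingertips in the tool frame, in m); z points along the fingers, y is the line along which they close (so a half turn about z gives the same grasp; the last joint's range is limited). The gripper opens to 85 mm and grips with 20 to 120 N. Pads are 22 mm wide; open, the fingers measure 114 mm over their backs; the gripper's body (76 mm by 85 mm) begins 54 mm behind the grasp point. The pads swing forward as they close: fully open they stand 13 mm farther back than shut.
Start: joints at [1.189, 0.576, 0.025, 1.437, -0.015, 1.129, -0.057], TCP at [0.198, -0.645, 0.248] pointing down, gripper open.
Joint ranges: [-2.76, 2.76], [-0.34, 2.15], [-1.52, 1.57], [0.19, 2.46], [-1.09, 4.23], [0.17, 1.99], [-2.82, 2.82]. Speed limits (rad/s): [2.22, 2.22, 3.01, 3.01, 3.14, 3.14, 3.14].

### API

Orientations are given as a unit quaternion [x, y, z, w].
In Python, from rig import * gives the robot as it stands.
- The arm moves only by the shell command python3 -m inch 'ROWS' [FORCE]. ROWS is text: rows parted by semicolons, each of 7 numbers parted by spaces: the shift along the world's x, y, z in cm, then the turn, a rotation vector about the world's x, y, z in rad, then the closure, from -1 (fully open) to 1 (shut). A call has 1 to 8 rows; each row shifts and turns the commanded pose from where the row before left it; what a row does not reach is not made up. A row lasts 1/8 s, in which the tool goes at most 62.5 mm and 10.7 degrees, less where a joint would pass 70% of its speed; a pose out of reach is approached as far as the arm can. A call is refused whole if a number of a shift passes 6.25 or a number of a turn 0.188, either way. A call with a gripper value outside its range is refused whole. The fingers move at their own pace and stop on an object; FORCE is the grip in N (left out, the last holds). Time passes only in rows, so rows that do not move let the fingers close. It gives the time, the measured TCP pose, the force, the opening and the grip force at its end, in the units of the state.
- get_obs(): the state, without advancing time (a new reading comes with each control period).
- snapshot(name): name is "scene" or "top"; returns the picture (420x560x3 uint8, red, green, blue); there is no depth.
- calibration(name): a dict with "vfov" (degrees; the focal length in pixels is half the picture's height over the tangent of half this angle, whatever the lens; pixels are square), "cx", "cy" (the principal point, pixels), "extrinsics" (4x4, takes a point from camera to world coordinates). Camera axes: x right, y down, z forward; pixel columns grow to the right and rows downward; lengths in m; the calibration is good to about 2 mm. A picture is of the moment at which its call begins. calibration takes no time and is no camera call.
- hand_in(): hands the job in; it is judged then, once.
The state is a dict: "time": time; "joint_positions": joint angles; "qd": joint speeds; "joint_torque": joint torques, N m; "eef_pos": TCP position; "ee_rot": TCP orientation; "contact_force": force on the tool from outside, world axes, zero at the start; "wrist_torque": the same for the moment, N m; "finger_gap": finger opening in m; "grasp_force": force on a finger pad.
Only numpy, scipy, OpenCV 4.12 (cv2) and the standard library are available. Lean on these libraries where they do the work, as an engineer would, in place of code of your own. Each camera call takes 0.05 s, during which the arm holds its last target. There are 200 camera calls.

### The job

Set the locked blue ampoule case gently down in the green dock, level inside the rim, with its red lock at the dock's yellow end, and let go of it. Then push the red lock slide all the way across to free it, and after that slide the white lid fully open by its black grip, so that the stock can be counted. Leave the case sitting in the dock with lock free and lid open, and do not disturb the cartons, bottles, jar and tape roll around it.

Things in the scene. Friction and masses are not known exactly. Their poses are not given: they have to be found in the camera images.
- case_mid (a point): Centre of the body of the loose blue ampoule case, 25 mm above its underside. Body 170 long (x) x 52 wide (y) x 56 mm tall, 0.55 kg; starts flat on the bench (z = 0). x runs from the lock end (-x) to the lid's opening end (+x), z up. Its side walls (y = +-26 mm) are plain and can be gripped across the width. On top, the knobs of lock and lid reach 75 mm above the underside.
- dock_mid (a point): Centre of the dock's inner floor, 4 mm above the bench. Green tray fixed to the bench, 190 (x) x 72 mm (y) outside; rim 6 mm thick, 14 mm above the bench; space inside 178 x 60 mm (4 mm to spare on each side of the case). Its -x end wall and a tongue there are yellow: the case's lock end goes there, so that case and dock x axes point the same way.
- lock_knob (a point): Centre of the red lock knob, 20 (case x) x 12 (case y) x 20 mm tall, its lower end level with the case's top. Locked it is at case x -67, y +8 mm; its centre is 40 mm above case_mid. Moves with joint lock_slide. From it a thin arm (to 65 mm above the case's underside) reaches over the lid's edge.
- lid_knob (a point): Centre of the black ribbed grip on the white lid, 30 (case x) x 16 (case y) x 20 mm tall, its lower end level with the lid's top, 55 mm above the case's underside. Shut, it is at case x +30, y 0, its centre 40 mm above case_mid. Moves with joint lid_slide.
- lock_slide (a joint): Lock slide, m: 0 is locked, 0.016 is its stop, fully free. It moves the red knob across the case, towards case -y, and stays where left; friction about 2 N. Its nose stands in front of the lid's catch until it has moved 9 mm; moving it across uncovers a green field. May start up to 3 mm from 0.
- lid_slide (a joint): Lid slide, m: 0 is shut, 0.075 is its stop, fully open. The lid slides along case +x, out over the end of the case and the dock, and stays where left; friction about 2.5 N. While locked it gives 2 mm only.
- carton_green: Green and white medicine carton, 45 x 95 x 60 mm tall; loose, not to be disturbed. Origin at the centre of its underside.
- carton_pink: Pink and white medicine carton, 50 x 85 x 55 mm tall; loose, not to be disturbed. Origin at the centre of its underside.
- carton_teal: Flat teal and white medicine carton, 60 x 110 x 40 mm tall; loose, not to be disturbed. Origin at the centre of its underside.
- amber_bottle: Small amber bottle, 30 mm across, 65 mm tall, standing near the middle, just robot-side of the case and dock; loose, not to be disturbed. Origin at the centre of its underside.
- pill_jar: White jar with blue cap, 60 mm across, 85 mm tall; loose, not to be disturbed. Origin at the centre of its underside.
- brown_bottle: Amber bottle, 64 mm across, 130 mm tall; loose, not to be disturbed. Origin at the centre of its underside.
- tape_roll: Roll of brown tape lying flat, 90 mm across, 45 mm tall; loose, not to be disturbed. Origin at the centre of its underside.
- case: The same case as a whole; origin at the centre of its underside, axes as case_mid. The lid covers x -47 to +84 mm of its top.
- dock: The same dock as a whole; origin at the centre of its underside on the bench, axes as dock_mid.
Not all that is in view belongs to the job. Of the things that look like the case, the middle-sized one is meant.

How it is judged:
By the outcome, as a careful person would: the job done as asked, in the order asked, and still so for the second after the job is handed in, with the robot touching nothing.
It also fails if it takes over 53 s, if anything falls off the work surface, if the arm or the gripper's body presses on something with over 40 N, if the wrist force passes 120 N, or if a joint passes its speed limit or range.

## Working session

There is one attempt and no reset: what is moved stays moved. The work goes in short steps, Python scripts to look and compute and a shell command to move; the robot and the scene stay as the last step left them, time stands still between calls to the robot, and variables do not carry over. Pictures are saved under pics/ and viewed, at most 10 in all, crops included, and the job is handed in when it is done.

```bash
ls; mkdir -p pics; python3 - <<'E'
from rig import *
import cv2,numpy as np
for n in("scene","top"):
    im=snapshot(n);np.save(f"pics/{n}0.npy",im);cv2.imwrite(f"pics/{n}0.png",im[:,:,::-1]);c=calibration(n);print(n,c)
o=get_obs();print({k:np.round(v,3) for k,v in o.items()})
E
```

```text
pics
scene {'vfov': 44.312871915220406, 'cx': 274.4627152006067, 'cy': 220.9290935096379, 'extrinsics': array([[-0.63711977,  0.42291794, -0.64437474,  1.35302628],
       [ 0.77048473,  0.37199597, -0.5176604 ,  0.62759256],
       [ 0.02077694, -0.82629257, -0.5628578 ,  0.77362193],
       [ 0.        ,  0.        ,  0.        ,  1.        ]])}
top {'vfov': 47.68727927199748, 'cx': 283.52303996265545, 'cy': 206.81529869380327, 'extrinsics': array([[ 0.02610722, -0.98688349,  0.1593091 ,  0.33254861],
       [-0.99941405, -0.02929597, -0.01770013,  0.00300509],
       [ 0.02213508, -0.15875365, -0.98707007,  1.21443872],
       [ 0.        ,  0.        ,  0.        ,  1.        ]])}
{'time': np.float64(0.1), 'joint_positions': array([ 1.189,  0.576,  0.025,  1.438, -0.015,  1.129, -0.057]), 'qd': array([ 0.001, -0.001, -0.002, -0.002, -0.001,  0.001,  0.   ]), 'joint_torque': array([ 6.0000e-03, -7.6731e+01,  2.2580e+00, -2.8661e+01,  1.6000e-02,
        9.0000e-03,  0.0000e+00]), 'eef_pos': array([ 0.198, -0.645,  0.248]), 'ee_rot': array([ 0.989,  0.148, -0.   , -0.001]), 'contact_force': array([0.218, 0.202, 0.416]), 'wrist_torque': array([-0.012, -0.04 ,  0.003]), 'grasp_force': np.float64(0.0), 'finger_gap': np.float64(0.085)}
```

View pics/scene0.png

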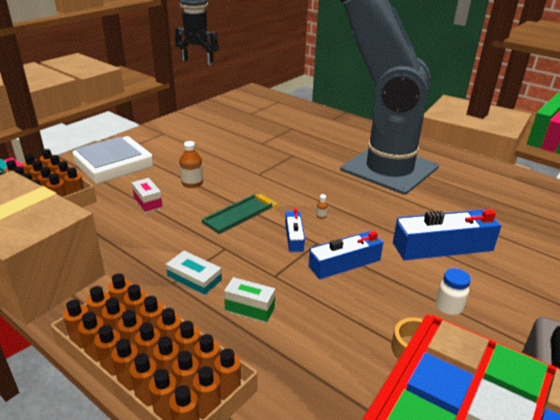

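View pics/top0.png

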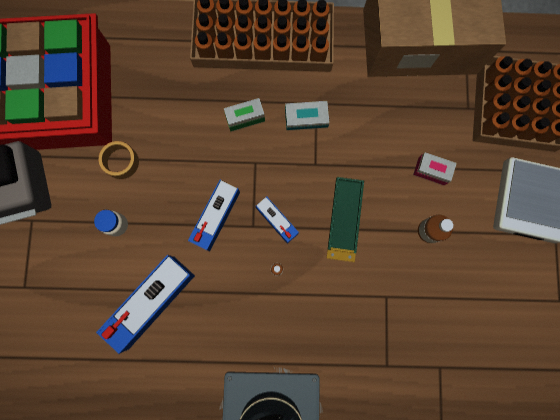

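Top view: three blue look-alikes, large (146,304), middle (214,216) and small (277,220). I choose the middle one at (214,216), which is at (345,253) in the scene view. The dock is at (345,218) with its yellow end at (341,255).

```bash
cat > h.py <<'E'
from rig import *
import cv2,numpy as np
def pt(n,uv,z):
    c=calibration(n);f=210/np.tan(np.radians(c['vfov']/2));E=c['extrinsics']
    uv=np.atleast_2d(uv).astype(float)
    d=np.c_[(uv[:,0]-c['cx'])/f,(uv[:,1]-c['cy'])/f,np.ones(len(uv))]@E[:3,:3].T
    o=E[:3,3];return o+d*((z-o[2])/d[:,2])[:,None]
def masks(im):
    h=cv2.cvtColor(im,cv2.COLOR_RGB2HSV);R=lambda a,b:cv2.inRange(h,a,b)
    return dict(red=R((0,150,90),(6,255,255))|R((174,150,90),(180,255,255)),blue=R((105,150,50),(130,255,255)),
      white=R((0,0,140),(180,70,255)),black=R((0,0,0),(180,255,60)),green=R((60,80,20),(88,255,120)),yellow=R((18,140,110),(32,255,255)))
def blob(m,box):
    u0,v0,u1,v1=box;k=np.zeros_like(m);k[v0:v1,u0:u1]=m[v0:v1,u0:u1]
    cs=cv2.findContours(k,cv2.RETR_EXTERNAL,cv2.CHAIN_APPROX_NONE)[0]
    return max(cs,key=cv2.contourArea)[:,0,:]
def rect(P):
    (c,s,a)=cv2.minAreaRect((P[:,:2]*1000).astype(np.float32));return np.round(c,1),np.round(s,1),round(a,2)
E
python3 - <<'E'
from h import *
im=np.load("pics/top0.npy");M=masks(im)
B=(180,170,245,255);D=(320,170,372,268)
print("lid",rect(pt("top",blob(M['white'],B),.055)))
print("blackknob top",rect(pt("top",blob(M['black'],(205,190,232,214)),.075)))
print("red",rect(pt("top",blob(M['red'],B),.075)))
allm=M['white']|M['blue']|M['red'];print("case",rect(pt("top",blob(allm,B),.05)))
print("dock",rect(pt("top",blob(M['green']|M['yellow'],D),.014)))
print("dockgreen",rect(pt("top",blob(M['green'],D),.014)));print("yel",rect(pt("top",blob(M['yellow'],D),.014)))
for n,u,z in [("bottle",(277,268),.065),("green",(244,110),.06),("teal",(307,110),.04),("jar",(107,222),.085),("small",(277,215),.04),("tape",(118,157),.045),("big",(150,300),.06),("brown",(447,225),.13)]:print(n,pt("top",u,z)[0].round(3))
a=cv2.resize(im[165:285,175:375],None,fx=4,fy=4,interpolation=cv2.INTER_CUBIC);cv2.imwrite("pics/c1.png",a[:,:,::-1])
E
```

```text
lid (array([514.3, 147.1]), array([ 44.9, 130.6]), 65.49)
blackknob top (array([522.3, 141.8]), array([16.4, 28.3]), 66.31)
red (array([451.8, 181.5]), array([10.8, 49. ]), 66.48)
case (array([497.5, 154.9]), array([ 53.3, 169.1]), 65.46)
dock (array([ 499.9, -177. ]), array([ 72. , 211.1]), 83.52)
dockgreen (array([ 512. , -178.5]), array([ 71.5, 186.7]), 83.93)
yel (array([ 409.3, -166.6]), array([71.8, 28.6]), 83.47)
bottle [ 0.369 -0.006  0.065]
green [0.765 0.089 0.06 ]
teal [ 0.778 -0.072  0.04 ]
jar [0.466 0.401 0.085]
small [ 0.501 -0.002  0.04 ]
tape [0.636 0.402 0.045]
big [0.286 0.293 0.06 ]
brown [ 0.476 -0.396  0.13 ]
```

View pics/c1.png

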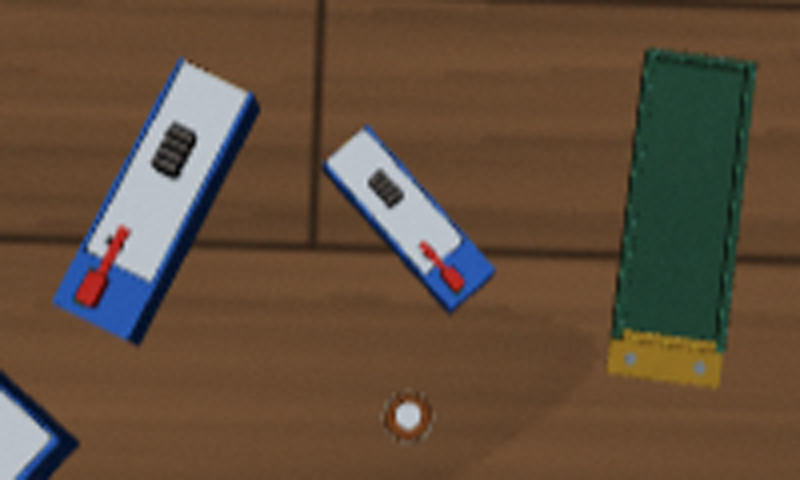

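The crop confirms the middle case: red lock at the lower left (crop 92,290), lid grip at (173,152), size 169 x 53 mm as specified. The dock's yellow end is nearest the robot. The case is at (0.4975, 0.155) with yaw -24.5°, the dock at (0.510, -0.178) with yaw -6.3°.

```bash
python3 -c "
import rig;print([x for x in dir(rig) if not x.startswith('_')]);print(getattr(rig,'tips_ahead',None))"
python3 -m inch '3 5 0 0 0 -0.09 -1;3 5 0 0 0 -0.09 -1;3 5 0 0 0 -0.09 -1;3 5 0 0 0 -0.09 -1;3 5 0 0 0 -0.09 -1;3 5 0 0 0 -0.09 -1;3 5 0 0 0 -0.09 -1;3 5 0 0 0 -0.095 -1' 40
python3 - <<'E'
from h import *
im=snapshot("scene");M=masks(im)
P=blob(M['green']|M['yellow'],(195,185,285,240));print(rect(pt("scene",P,.014)))
P=blob(M['white'],(300,230,390,280));print("lid",rect(pt("scene",P,.055)))
E
```

```text
['MotionError', 'calibration', 'get_obs', 'hand_in', 'snapshot', 'tips_ahead']
0.017
time: 1.1
eef_pos: [0.4387, -0.2435, 0.2482]
ee_rot: [0.977, -0.213, -0.0, -0.0]
contact_force: [0.8, -0.3, -0.6]
finger_gap: 0.0854
grasp_force: 0.0
(array([ 508.6, -169.2]), array([ 82.8, 209.8]), 83.38)
lid (array([513.1, 146.8]), array([ 51.8, 133.7]), 67.79)
```

```bash

python3 -m inch '0.84 5.7 0 0 0 0 -1;0.84 5.7 0 0 0 0 -1;0.84 5.7 0 0 0 0 -1;0.84 5.7 0 0 0 0 -1;0.84 5.7 0 0 0 0 -1;0.84 5.7 -1 0 0 0 -1;0.84 5.65 -2 0 0 0 -1;0 0 -3 0 0 0 -1'
```

```text
time: 2.15
eef_pos: [0.4973, 0.1587, 0.1878]
ee_rot: [0.978, -0.208, 0.0, -0.002]
contact_force: [0.5, -0.6, -0.5]
finger_gap: 0.0853
grasp_force: 0.0
```

```bash

python3 -m inch '0 0 -3 0 0 0 -1;0 0 -3 0 0 0 -1;0 0 -3 0 0 0 -1;0 0 -3 0 0 0 -1;0 0 -2 0 0 0 -1;0 0 -1 0 0 0 -1;0 0 0 0 0 0 -1'
python3 - <<'E'
from h import *
im=np.hstack([snapshot("scene")[170:300,240:440],snapshot("top")[150:280,150:350]])
cv2.imwrite("pics/c2.png",cv2.resize(im[:,:,::-1],None,fx=2,fy=2,interpolation=cv2.INTER_CUBIC))
E
```

```text
time: 3.02
eef_pos: [0.4966, 0.153, 0.0379]
ee_rot: [0.977, -0.212, -0.0, 0.0]
contact_force: [-1.0, -0.0, 0.4]
finger_gap: 0.0856
grasp_force: 0.0
```

View pics/c2.png

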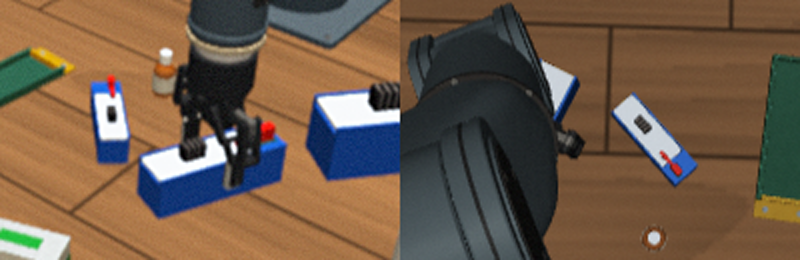

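The left half (scene) shows the fingers straddling the case between grip and lock, with the knobs clear of the palm. Closing now.

```bash

python3 -m inch '0 0 0 0 0 0 1;0 0 0 0 0 0 1;0 0 0 0 0 0 1;0 0 0 0 0 0 1;0 0 0 0 0 0 1;0 0 0 0 0 0 1' 45
```

```text
time: 3.88
eef_pos: [0.4975, 0.1537, 0.0392]
ee_rot: [0.977, -0.212, 0.001, -0.001]
contact_force: [-0.2, 1.5, 6.0]
finger_gap: 0.0513
grasp_force: 47.2
```

```bash

python3 -m inch '0 0 0.5 0 0 0 1;0 0 1 0 0 0 1;0 0 2 0 0 0 1;0 0 2 0 0 0 1;0 0 2 0 0 0 1;0 0 2 0 0 0 1;0 0 2 0 0 0 1;0 0 0 0 0 0 1'
```

```text
time: 4.88
eef_pos: [0.4973, 0.1533, 0.1546]
ee_rot: [0.977, -0.212, 0.001, -0.001]
contact_force: [-0.1, -0.2, -7.0]
finger_gap: 0.0515
grasp_force: 49.0
```

```bash

python3 -m inch '0.17 -2 0 0 0 0.04 1;0.17 -4 0 0 0 0.04 1;0.17 -5 0 0 0 0.04 1;0.17 -5.5 0 0 0 0.04 1;0.17 -5.5 0 0 0 0.04 1;0.17 -5 0 0 0 0.04 1;0.17 -4 0 0 0 0.04 1;0.17 -2.1 0 0 0 0.04 1'
```

```text
time: 5.88
eef_pos: [0.5092, -0.1806, 0.1522]
ee_rot: [0.999, -0.055, -0.001, 0.0]
contact_force: [1.4, -0.0, -6.8]
finger_gap: 0.0515
grasp_force: 49.1
```

```bash

python3 -m inch '0 0 -2 0 0 0 1;0 0 -2 0 0 0 1;0 0 -2 0 0 0 1;0 0 -1.5 0 0 0 1;0 0 0 0 0 0 1'
python3 - <<'E'
from h import *
im=np.hstack([snapshot("scene")[150:280,170:330],snapshot("top")[160:290,270:430]])
cv2.imwrite("pics/c3.png",cv2.resize(im[:,:,::-1],None,fx=2.5,fy=2.5,interpolation=cv2.INTER_CUBIC))
E
```

```text
time: 6.5
eef_pos: [0.5095, -0.1775, 0.0769]
ee_rot: [0.999, -0.054, -0.001, -0.0]
contact_force: [-0.2, 0.3, -6.9]
finger_gap: 0.051
grasp_force: 49.0
```

View pics/c3.png

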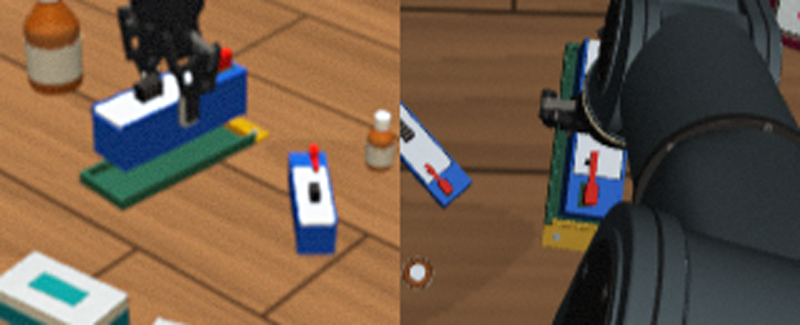

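```bash

python3 - <<'E'
from h import *
M=masks(snapshot("top"));r=rect(pt("top",blob(M['red'],(330,215,355,250)),.075+.038));print(r)
a=np.radians(-6.3);R=np.array([[np.cos(a),-np.sin(a)],[np.sin(a),np.cos(a)]])
print("case centre",r[0]-R@[-52.6,5.2])
# dock left outer edge & yellow tongue from this view
M=masks(snapshot("top"));print(rect(pt("top",blob(M['yellow'],(320,240,372,268)),.014)))
E
```

```text
(array([ 457.5, -164.2]), array([47.2,  9.4]), 0.26)
case centre [ 509.21172784 -175.14062173]
(array([ 410.7, -157. ]), array([53. , 29.3]), 83.47)
```

```bash

python3 - <<'E'
from h import *
im=snapshot("top")
h=cv2.cvtColor(im,cv2.COLOR_RGB2HSV)
for v in (175,182,216,222,228,234,240,243): print(v,[tuple(int(x) for x in h[v,u]) for u in range(326,346)])
E
```

```text
175 [(14, 136, 116), (13, 136, 118), (14, 131, 117), (14, 137, 117), (14, 137, 117), (13, 134, 116), (13, 129, 119), (12, 131, 119), (14, 135, 117), (14, 137, 115), (13, 136, 118), (14, 135, 117), (14, 135, 117), (13, 134, 116), (13, 136, 118), (14, 133, 119), (14, 137, 117), (13, 112, 96), (111, 162, 132), (113, 137, 121)]
182 [(14, 137, 115), (14, 136, 116), (13, 134, 118), (14, 133, 115), (13, 135, 117), (13, 133, 115), (14, 133, 113), (13, 133, 117), (13, 135, 115), (17, 121, 84), (74, 126, 85), (75, 126, 75), (75, 130, 61), (77, 129, 77), (77, 129, 75), (109, 193, 45), (110, 204, 45), (110, 196, 104), (109, 186, 160), (106, 18, 216)]
216 [(13, 136, 118), (14, 133, 121), (14, 133, 119), (14, 138, 118), (14, 136, 118), (19, 118, 69), (75, 127, 86), (77, 127, 70), (75, 126, 69), (76, 129, 71), (81, 125, 61), (109, 196, 43), (110, 203, 44), (110, 198, 103), (109, 192, 158), (104, 18, 215), (107, 16, 217), (105, 16, 217), (106, 18, 217), (104, 15, 217)]
222 [(13, 135, 106), (13, 137, 104), (14, 136, 103), (13, 136, 105), (14, 126, 89), (72, 108, 59), (78, 133, 69), (75, 126, 73), (76
[... 761 characters left out ...]
 128, 74), (67, 65, 51), (2, 221, 53), (1, 208, 190)]
240 [(13, 131, 123), (14, 136, 124), (16, 129, 91), (72, 119, 62), (77, 124, 76), (74, 124, 74), (77, 122, 71), (77, 126, 71), (108, 191, 44), (110, 202, 43), (110, 199, 77), (109, 196, 187), (109, 192, 189), (109, 195, 188), (109, 194, 187), (101, 158, 103), (78, 124, 72), (2, 214, 56), (0, 212, 160), (1, 208, 191)]
243 [(14, 131, 115), (14, 137, 112), (30, 72, 39), (78, 124, 72), (78, 133, 73), (76, 127, 58), (77, 120, 68), (86, 127, 56), (110, 220, 44), (109, 203, 44), (110, 194, 143), (109, 196, 185), (109, 195, 188), (109, 190, 189), (109, 193, 189), (109, 189, 179), (109, 192, 178), (108, 191, 170), (108, 190, 164), (109, 194, 188)]
```

```bash

python3 - <<'E'
from h import *
a=np.radians(-6.3);x=np.array([np.cos(a),np.sin(a)]);y=np.array([-x[1],x[0]]);d=np.array([510.4,-178.2])
for n,u,z in [("case",(335.8,243),.094),("case",(343,182),.094),("dock0",(328.3,243),.0),("dock14",(328.3,243),.014),("dock0",(335.3,182),.0),("dock14",(335.3,182),.014)]:
    p=pt("top",u,z)[0,:2]*1000-d;print(n,(p@x).round(1),(p@y).round(1))
E
```

```text
case -83.4 26.2
case 65.5 26.4
dock0 -76.6 34.0
dock14 -77.9 35.5
dock0 84.6 35.1
dock14 81.4 36.6
```

The crop shows the case level above the dock and parallel to it. The edges agree to within about 1 mm, so I lower it.

```bash

python3 -m inch '0.1 -0.05 -1 0 0 0 1;0 0 -1 0 0 0 1;0 0 -0.6 0 0 0 1;0 0 -0.3 0 0 0 1;0 0 -0.1 0 0 0 1;0 0 0 0 0 0 1'
```

```text
time: 7.5
eef_pos: [0.5115, -0.1783, 0.0484]
ee_rot: [0.999, -0.054, 0.0, -0.0]
contact_force: [0.0, -0.1, -6.5]
finger_gap: 0.0513
grasp_force: 49.2
```

```bash

python3 -m inch '0 0 -0.1 0 0 0 1;0 0 -0.1 0 0 0 1;0 0 0 0 0 0 1'
```

```text
time: 7.88
eef_pos: [0.5115, -0.1783, 0.0463]
ee_rot: [0.999, -0.054, 0.0, -0.0]
contact_force: [-0.3, -0.6, -6.2]
finger_gap: 0.0513
grasp_force: 49.2
```

```bash

python3 -m inch '0 0 -0.1 0 0 0 1;0 0 -0.1 0 0 0 1;0 0 0 0 0 0 1;0 0 0 0 0 0 1'
```

```text
time: 8.38
eef_pos: [0.5114, -0.1783, 0.0443]
ee_rot: [0.999, -0.054, -0.0, -0.0]
contact_force: [0.5, -0.4, -7.0]
finger_gap: 0.0514
grasp_force: 49.2
```

```bash

python3 -m inch '0 0 -0.1 0 0 0 1;0 0 0 0 0 0 1;0 0 0 0 0 0 1'
```

```text
time: 8.75
eef_pos: [0.5115, -0.1783, 0.0433]
ee_rot: [0.999, -0.054, 0.0, -0.0]
contact_force: [-0.1, 0.1, -5.9]
finger_gap: 0.0513
grasp_force: 49.2
```

```bash

python3 -m inch '0 0 -0.05 0 0 0 1;0 0 -0.05 0 0 0 1;0 0 0 0 0 0 1'
```

```text
time: 9.12
eef_pos: [0.5115, -0.1783, 0.0432]
ee_rot: [0.999, -0.054, 0.0, 0.0]
contact_force: [-4.2, 1.1, 8.5]
finger_gap: 0.0517
grasp_force: 51.0
```

```bash

python3 -m inch '0 0 -0.05 0 0 0 1;0 0 0 0 0 0 1'
```

```text
time: 9.38
eef_pos: [0.5115, -0.1783, 0.0432]
ee_rot: [0.999, -0.054, 0.0, 0.0]
contact_force: [-5.7, 1.5, 16.2]
finger_gap: 0.0512
grasp_force: 51.9
```

```bash

python3 -m inch '0 0 0.1 0 0 0 1;0 0 0 0 0 0 0;0 0 0 0 0 0 -1;0 0 0 0 0 0 -1;0 0 0 0 0 0 -1;0 0 0 0 0 0 -1'
```

```text
time: 10.12
eef_pos: [0.5115, -0.1783, 0.0427]
ee_rot: [0.999, -0.054, 0.0, -0.0]
contact_force: [0.3, 0.3, 0.5]
finger_gap: 0.085
grasp_force: 0.0
```

```bash

python3 -m inch '0 0 1 0 0 0 -1;0 0 2 0 0 0 -1;0 0 3 0 0 0 -1;0 0 4 0 0 0 -1;0 0 3 0 0 0 -1;2 4 0 0 0 0 -1;0 6 0 0 0 0 -1;0 6 0 0 0 0 -1'
python3 -m inch '0 6 0 0 0 0 1;0 3 0 0 0 0 1;0 0 0 0 0 0 1'
python3 - <<'E'
from h import *
im=np.hstack([snapshot("scene")[150:280,170:330],snapshot("top")[160:290,270:430]])
np.save("pics/t4.npy",snapshot("top"))
cv2.imwrite("pics/c4.png",cv2.resize(im[:,:,::-1],None,fx=2.5,fy=2.5,interpolation=cv2.INTER_CUBIC))
im=np.load("pics/t4.npy");M=masks(im);B=(315,160,375,262)
print("lid",rect(pt("top",blob(M['white'],B),.059)))
print("red",rect(pt("top",blob(M['red'],B),.079)))
print("blk",rect(pt("top",blob(M['black'],(345,185,362,210)),.079)))
E
```

```text
time: 11.12
eef_pos: [0.5315, -0.0168, 0.1736]
ee_rot: [0.999, -0.054, 0.001, -0.0]
contact_force: [1.3, 0.9, 0.2]
finger_gap: 0.0852
grasp_force: 0.0
time: 11.5
eef_pos: [0.5313, 0.075, 0.1735]
ee_rot: [0.999, -0.051, 0.0, -0.001]
contact_force: [0.0, -0.4, -0.5]
finger_gap: 0.0321
grasp_force: 0.0
lid (array([ 528.9, -180.2]), array([ 44.8, 131.6]), 83.63)
red (array([ 458.8, -164.5]), array([48.6,  9.6]), 0.3)
blk (array([ 537.4, -179.9]), array([25.1, 17.1]), 0.14)
```

View pics/c4.png

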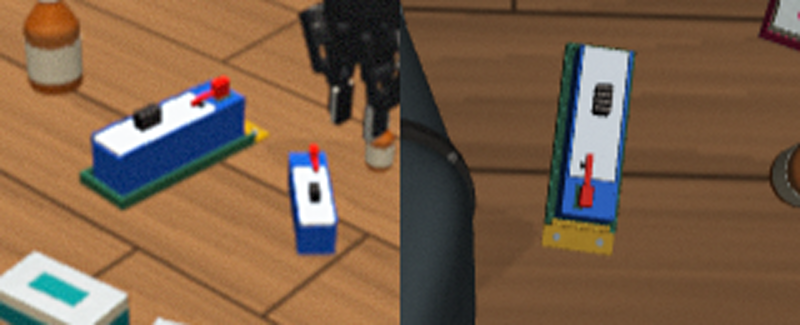

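The crop shows the case seated inside the rim with the red lock at the yellow end. The computed centre of (0.5105, -0.1781) matches the dock. Next I grip the lock knob at about (0.4447, -0.1637).

```bash

python3 -m inch '-1.74 -4.77 0 0 0 0 -0.3;-1.74 -4.77 0 0 0 0 -0.3;-1.74 -4.77 0 0 0 0 -0.3;-1.74 -4.77 0 0 0 0 -0.3;-1.74 -4.77 -1 0 0 0 -0.3;0 0 -2 0 0 0 -0.3;0 0 -1 0 0 0 -0.3;0 0 0 0 0 0 -0.3' 20
```

```text
time: 12.65
eef_pos: [0.4441, -0.1667, 0.1325]
ee_rot: [0.999, -0.054, -0.001, -0.0]
contact_force: [-0.1, -0.1, 0.7]
finger_gap: 0.0554
grasp_force: 0.0
```

```bash

python3 -m inch '0.05 0.25 -2 0 0 0 -0.3;0 0 -1.5 0 0 0 -0.3;0 0 -1 0 0 0 -0.3;0 0 -0.6 0 0 0 -0.3;0 0 0 0 0 0 -0.3'
```

```text
time: 13.28
eef_pos: [0.445, -0.1642, 0.0818]
ee_rot: [0.999, -0.053, -0.0, -0.0]
contact_force: [-0.4, -0.2, 0.0]
finger_gap: 0.0557
grasp_force: 0.0
```

```bash

python3 -m inch '0 0 0 0 0 0 0.2;0 0 0 0 0 0 0.5;0 0 0 0 0 0 0.7;0 0 0 0 0 0 1;0 0 0 0 0 0 1;0 0 0 0 0 0 1'
```

```text
time: 14.02
eef_pos: [0.445, -0.1646, 0.082]
ee_rot: [0.999, -0.054, 0.0, 0.0]
contact_force: [-1.7, -1.2, 5.0]
finger_gap: 0.0114
grasp_force: 22.2
```

```bash

python3 -m inch '-0.02 -0.2 0 0 0 0 1;-0.03 -0.3 0 0 0 0 1;-0.03 -0.3 0 0 0 0 1;-0.03 -0.3 0 0 0 0 1;-0.02 -0.2 0 0 0 0 1;0 0 0 0 0 0 1'
```

```text
time: 14.78
eef_pos: [0.4436, -0.177, 0.082]
ee_rot: [0.999, -0.053, -0.0, -0.0]
contact_force: [-2.1, 0.8, 7.9]
finger_gap: 0.0111
grasp_force: 22.3
```

```bash

python3 -m inch '-0.01 -0.1 0 0 0 0 1;-0.01 -0.1 0 0 0 0 1;0 0 0 0 0 0 1'
```

```text
time: 15.15
eef_pos: [0.4434, -0.1788, 0.082]
ee_rot: [0.999, -0.053, -0.0, -0.0]
contact_force: [-1.0, 1.7, 6.9]
finger_gap: 0.0115
grasp_force: 22.4
```

```bash

python3 -m inch '-0.01 -0.1 0 0 0 0 1;0 0 0 0 0 0 1;0 0 0 0 0 0 1'
```

```text
time: 15.52
eef_pos: [0.4433, -0.1792, 0.082]
ee_rot: [0.999, -0.053, -0.0, -0.001]
contact_force: [-1.2, 3.5, 7.6]
finger_gap: 0.0111
grasp_force: 22.5
```

```bash

python3 -m inch '-0.01 -0.1 0 0 0 0 1;0 0 0 0 0 0 1;0 0 0 0 0 0 1'
```

```text
time: 15.9
eef_pos: [0.4433, -0.1795, 0.082]
ee_rot: [0.999, -0.053, -0.0, -0.001]
contact_force: [-1.3, 6.5, 10.6]
finger_gap: 0.0111
grasp_force: 22.6
```

```bash

python3 -m inch '0 0.1 0 0 0 0 0.7;0 0 0 0 0 0 0.3;0 0 0 0 0 0 0;0 0 0 0 0 0 -0.3;0 0 1.5 0 0 0 -0.3;0 0 3 0 0 0 -0.3;0 0 3 0 0 0 -0.3;0 0 0 0 0 0 -0.3'
python3 -m inch '2 6 0 0 0 0 -0.3;2 6 0 0 0 0 -0.3;2 6 0 0 0 0 -0.3;0 5 0 0 0 0 -0.3;0 3 0 0 0 0 -0.3'
python3 - <<'E'
from h import *
im=snapshot("top");M=masks(im);B=(315,160,375,262)
print("lid",rect(pt("top",blob(M['white'],B),.059)))
print("red",rect(pt("top",blob(M['red'],B),.079)))
print("blk",rect(pt("top",blob(M['black'],(345,185,362,210)),.079)))
im=np.hstack([snapshot("scene")[150:280,170:330],im[160:290,270:430]])
cv2.imwrite("pics/c5.png",cv2.resize(im[:,:,::-1],None,fx=2.5,fy=2.5,interpolation=cv2.INTER_CUBIC))
E
```

```text
time: 16.9
eef_pos: [0.4443, -0.1808, 0.1586]
ee_rot: [0.999, -0.054, 0.002, 0.001]
contact_force: [0.4, -1.0, 0.6]
finger_gap: 0.0551
grasp_force: 0.0
time: 17.52
eef_pos: [0.502, 0.0806, 0.1557]
ee_rot: [0.999, -0.052, -0.001, -0.0]
contact_force: [-0.5, -0.6, -0.3]
finger_gap: 0.0556
grasp_force: 0.0
lid (array([ 529.1, -180.1]), array([ 44.8, 131.7]), 84.13)
red (array([ 456.8, -179. ]), array([48.5,  9.6]), 0.18)
blk (array([ 537.4, -179.9]), array([25. , 17.1]), 0.14)
```

View pics/c5.png

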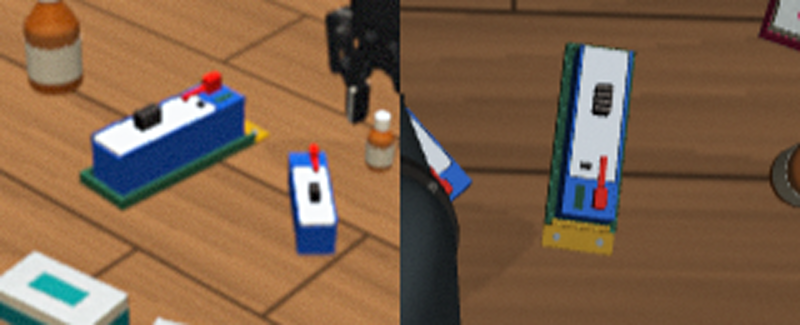

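The crop shows the red knob across, the green field uncovered and the case unmoved. Next is the lid grip at (0.540, -0.181).

```bash

python3 -m inch '0.75 -4.5 0 0 0 0 -0.3;0.75 -5.5 0 0 0 0 -0.3;0.75 -5.5 0 0 0 0 -0.3;0.75 -5.5 0 0 0 0 -0.3;0.8 -4.2 -1 0 0 0 -0.3;0 -1 -2 0 0 0 -0.3;0 0 -1 0 0 0 -0.3;0 0 0 0 0 0 -0.3' 20
```

```text
time: 18.62
eef_pos: [0.5398, -0.1836, 0.1158]
ee_rot: [0.999, -0.053, -0.001, -0.0]
contact_force: [-0.2, 0.4, -0.2]
finger_gap: 0.0553
grasp_force: 0.0
```

```bash

python3 -m inch '0 0.2 -1.5 0 0 0 -0.3;0 0 -1 0 0 0 -0.3;0 0 -0.8 0 0 0 -0.3;0 0 0 0 0 0 0.2;0 0 0 0 0 0 0.5;0 0 0 0 0 0 0.7;0 0 0 0 0 0 1;0 0 0 0 0 0 1'
```

```text
time: 19.62
eef_pos: [0.5409, -0.1822, 0.0841]
ee_rot: [0.999, -0.053, 0.0, -0.0]
contact_force: [0.2, 3.1, 2.9]
finger_gap: 0.0152
grasp_force: 23.1
```

```bash

python3 -m inch '0 0 0 0 0 0 1;0.3 -0.03 0 0 0 0 1;0.5 -0.06 0 0 0 0 1;0 0 0 0 0 0 1' 30
```

```text
time: 20.12
eef_pos: [0.5489, -0.183, 0.0841]
ee_rot: [0.999, -0.053, 0.0, -0.0]
contact_force: [-1.3, 2.8, 6.1]
finger_gap: 0.0149
grasp_force: 32.7
```

```bash

python3 -m inch '0.8 -0.09 0 0 0 0 1;0.8 -0.09 0 0 0 0 1;0.8 -0.09 0 0 0 0 1;0.8 -0.09 0 0 0 0 1;0.8 -0.09 0 0 0 0 1;0.8 -0.09 0 0 0 0 1;0.8 -0.09 0 0 0 0 1;0.5 -0.06 0 0 0 0 1'
```

```text
time: 21.12
eef_pos: [0.6096, -0.1897, 0.084]
ee_rot: [0.999, -0.053, -0.0, -0.0]
contact_force: [-3.0, 2.8, 6.8]
finger_gap: 0.0147
grasp_force: 32.9
```

```bash

python3 -m inch '0.2 -0.02 0 0 0 0 1;0.2 -0.02 0 0 0 0 1;0 0 0 0 0 0 1'
```

```text
time: 21.5
eef_pos: [0.6136, -0.1902, 0.0841]
ee_rot: [0.999, -0.053, -0.0, -0.0]
contact_force: [-0.8, 3.6, 5.4]
finger_gap: 0.015
grasp_force: 32.7
```

```bash

python3 -m inch '0.15 -0.02 0 0 0 0 1;0.1 -0.01 0 0 0 0 1;0 0 0 0 0 0 1'
```

```text
time: 21.88
eef_pos: [0.6157, -0.1905, 0.084]
ee_rot: [0.999, -0.054, -0.0, -0.0]
contact_force: [-1.3, 3.5, 7.3]
finger_gap: 0.015
grasp_force: 32.8
```

```bash

python3 -m inch '0.15 -0.02 0 0 0 0 1;0.1 -0.01 0 0 0 0 1;0 0 0 0 0 0 1'
```

```text
time: 22.25
eef_pos: [0.6166, -0.1907, 0.0837]
ee_rot: [0.999, -0.054, -0.002, -0.0]
contact_force: [-6.4, 3.8, 8.9]
finger_gap: 0.0153
grasp_force: 33.1
```

```bash

python3 -m inch '0 0 0 0 0 0 0.7;0 0 0 0 0 0 0.3;0 0 0 0 0 0 0;0 0 0 0 0 0 -0.3;0 0 1.5 0 0 0 -0.3;0 0 3 0 0 0 -0.3;0 0 3 0 0 0 -0.3;0 0 0 0 0 0 -0.3'
python3 -m inch '-1 5 0 0 0 0 -0.3;-1 6 0 0 0 0 -0.3;-1 6 0 0 0 0 -0.3;-1 6 0 0 0 0 -0.3;-1 4 0 0 0 0 -0.3;0 0 0 0 0 0 -0.3;0 0 0 0 0 0 -0.3'
python3 - <<'E'
from h import *
im=snapshot("top");M=masks(im);B=(315,120,380,262)
print("lid",rect(pt("top",blob(M['white'],B),.059)))
print("red",rect(pt("top",blob(M['red'],B),.079)))
im=np.hstack([snapshot("scene")[130:290,150:350],im[110:270,240:440]])
cv2.imwrite("pics/c6.png",cv2.resize(im[:,:,::-1],None,fx=2,fy=2,interpolation=cv2.INTER_CUBIC))
E
```

```text
time: 23.25
eef_pos: [0.6202, -0.1917, 0.1624]
ee_rot: [0.999, -0.054, 0.003, 0.001]
contact_force: [-0.7, 0.3, -0.7]
finger_gap: 0.0553
grasp_force: 0.0
time: 24.12
eef_pos: [0.5686, 0.0781, 0.1588]
ee_rot: [0.999, -0.054, -0.0, 0.0]
contact_force: [-0.3, 0.3, -0.4]
finger_gap: 0.0556
grasp_force: 0.0
lid (array([ 600. , -188.6]), array([ 44.6, 140. ]), 83.38)
red (array([ 459.2, -179. ]), array([48.6,  9.7]), 0.18)
```

View pics/c6.png

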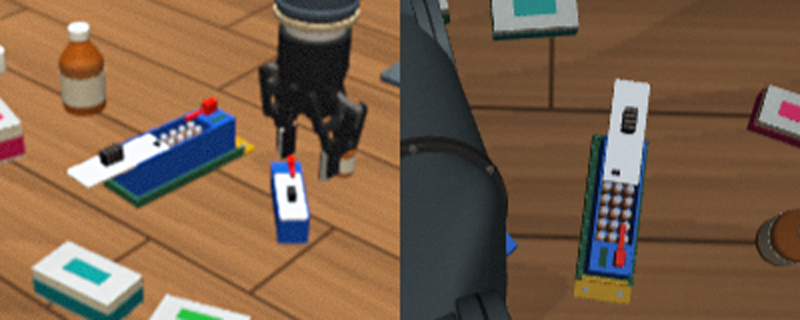

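The crop shows the lid out, the ampoules visible, the lock free and the case in the dock. The case slid about 2 mm along x, so the lid may be 1–2 mm short of its stop. I regrip it and pull to a firm stop.

```bash

python3 -m inch '0.95 -4.5 0 0 0 0 -0.3;0.95 -5.5 0 0 0 0 -0.3;0.95 -5.5 0 0 0 0 -0.3;0.95 -5.5 0 0 0 0 -0.3;0.95 -4.2 0 0 0 0 -0.3;0 -1.5 -2 0 0 0 -0.3;0 0 -1.5 0 0 0 -0.3;0 0 0 0 0 0 -0.3' 20
```

```text
time: 25.22
eef_pos: [0.6149, -0.1862, 0.1219]
ee_rot: [0.999, -0.053, -0.002, -0.001]
contact_force: [0.3, -0.2, 0.8]
finger_gap: 0.0556
grasp_force: 0.0
```

```bash

python3 -m inch '0.1 -0.4 -1.5 0 0 0 -0.3;0 0 -1.5 0 0 0 -0.3;0 0 -0.8 0 0 0 -0.3;0 0 0 0 0 0 0.2;0 0 0 0 0 0 0.5;0 0 0 0 0 0 0.7;0 0 0 0 0 0 1;0 0 0 0 0 0 1' 25
```

```text
time: 26.22
eef_pos: [0.6175, -0.1921, 0.0863]
ee_rot: [0.999, -0.054, 0.001, -0.0]
contact_force: [0.5, 1.6, 4.2]
finger_gap: 0.0151
grasp_force: 29.0
```

```bash

python3 -m inch '0.2 -0.02 0 0 0 0 1;0.1 -0.01 0 0 0 0 1;0 0 0 0 0 0 1' 40
```

```text
time: 26.6
eef_pos: [0.6184, -0.1922, 0.0859]
ee_rot: [0.999, -0.054, -0.002, -0.0]
contact_force: [-5.6, 3.0, 9.0]
finger_gap: 0.0147
grasp_force: 44.2
```

```bash

python3 -m inch '0.15 -0.02 0 0 0 0 1;0.1 -0.01 0 0 0 0 1;0 0 0 0 0 0 1' 40
```

```text
time: 26.98
eef_pos: [0.6199, -0.1925, 0.0856]
ee_rot: [0.999, -0.054, -0.003, -0.0]
contact_force: [-8.5, 3.6, 8.1]
finger_gap: 0.0144
grasp_force: 44.2
```

```bash

python3 -m inch '0.15 -0.02 0 0 0 0 1;0.1 -0.01 0 0 0 0 1;0 0 0 0 0 0 1'
```

```text
time: 27.35
eef_pos: [0.6224, -0.1931, 0.0856]
ee_rot: [0.999, -0.054, -0.003, -0.0]
contact_force: [-9.1, 1.8, 9.1]
finger_gap: 0.0146
grasp_force: 44.2
```

```bash

python3 -m inch '0.15 -0.02 0 0 0 0 1;0 0 0 0 0 0 1;0 0 0 0 0 0 1'
python3 - <<'E'
from h import *
im=snapshot("top");M=masks(im)
try: print("red",rect(pt("top",blob(M['red'],(315,120,380,262)),.079)))
except Exception as e: print(e)
E
```

```text
time: 27.72
eef_pos: [0.6239, -0.1935, 0.0856]
ee_rot: [0.999, -0.054, -0.003, 0.0]
contact_force: [-8.2, 0.8, 9.0]
finger_gap: 0.015
grasp_force: 44.2
max() iterable argument is empty
```

```bash

python3 -m inch '-0.3 0.03 0 0 0 0 0.7;0 0 0 0 0 0 0.3;0 0 0 0 0 0 0;0 0 0 0 0 0 -0.3;0 0 1.5 0 0 0 -0.3;0 0 3 0 0 0 -0.3;0 0 3 0 0 0 -0.3;0 0 0 0 0 0 -0.3'
python3 -m inch '-1 5 0 0 0 0 -0.3;-1 6 0 0 0 0 -0.3;-1 6 0 0 0 0 -0.3;-1 6 0 0 0 0 -0.3;-1 4 0 0 0 0 -0.3;0 0 0 0 0 0 -0.3;0 0 0 0 0 0 -0.3'
python3 - <<'E'
from h import *
im=snapshot("top");M=masks(im);B=(315,120,380,262)
L=pt("top",blob(M['white'],B),.059);print("lid",rect(L),(L[:,0].max()*1000).round(1))
print("red",rect(pt("top",blob(M['red'],B),.079)))
s=snapshot("scene");im=np.hstack([s[140:250,180:290],im[140:270,300:400].repeat(1,0)[:110]])
im=np.hstack([cv2.resize(s[140:250,180:300],None,fx=3.4,fy=3.4,interpolation=cv2.INTER_CUBIC),cv2.resize(snapshot("top")[150:260,300:400],None,fx=3.4,fy=3.4,interpolation=cv2.INTER_CUBIC)])
cv2.imwrite("pics/c7.png",im[:,:,::-1])
E
```

```text
time: 28.78
eef_pos: [0.6252, -0.1934, 0.1644]
ee_rot: [0.999, -0.054, 0.003, 0.001]
contact_force: [0.2, -0.4, -0.2]
finger_gap: 0.0555
grasp_force: 0.0
time: 29.65
eef_pos: [0.5736, 0.0763, 0.1608]
ee_rot: [0.999, -0.054, -0.0, 0.0]
contact_force: [-0.7, -0.5, 0.2]
finger_gap: 0.0555
grasp_force: 0.0
lid (array([ 604., -191.]), array([ 44.7, 140.9]), 83.36) 674.6
red (array([ 462.9, -181.4]), array([51. ,  9.7]), 0.16)
```

View pics/c7.png

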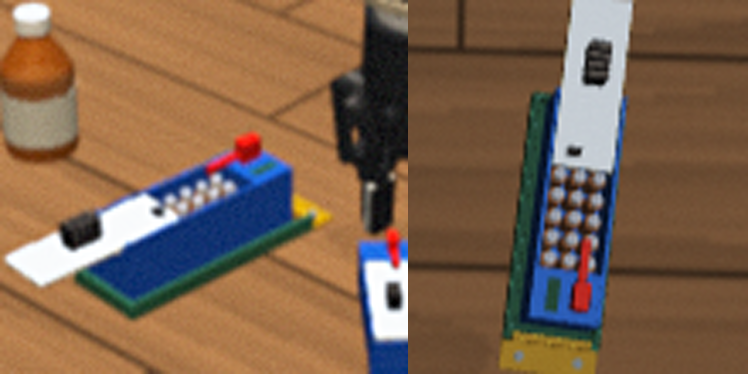

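```bash

python3 - <<'E'
from h import *
t=snapshot("top");s=snapshot("scene");T=masks(t);S=masks(s)
def tri(a,b):
    r=[]
    for n,uv in(("top",a),("scene",b)):
        p=pt(n,uv,0)[0];o=calibration(n)['extrinsics'][:3,3];d=p-o;r.append((o,d/np.linalg.norm(d)))
    A=sum(np.eye(3)-np.outer(d,d) for o,d in r);b=sum((np.eye(3)-np.outer(d,d))@o for o,d in r)
    x=np.linalg.solve(A,b);return x.round(4),[np.linalg.norm(np.cross(x-o,d)).round(4) for o,d in r]
cen=lambda P:(P.min(0)+P.max(0))/2
for nm,k,bt,bs in [("black",'black',(345,155,368,180),(190,195,215,217)),("red",'red',(315,200,380,262),(235,170,265,200))]:
    a=blob(T[k],bt);b=blob(S[k],bs);print(nm,a.min(0),a.max(0),b.min(0),b.max(0),tri(cen(a),cen(b)))
# lid far corners: extreme points of the white blob
a=blob(T['white'],(315,120,380,262));b=blob(S['white'],(170,180,260,230))
print("far-left corner? top",a[a[:,1]==a[:,1].min()],"scene",b[b[:,0].argmin()],b[b[:,1].argmax()])
fl=a[(a@[1,1]).argmin()];fr=a[(a@[1,-1]).argmax()]
print(fl,fr,"L",tri(fl,b[b[:,1].argmax()]),"R",tri(fr,b[b[:,0].argmin()]))
E
```

```text
black [352 163] [359 174] [198 204] [208 212] (array([ 0.6191, -0.1936,  0.0677]), [np.float64(0.0003), np.float64(0.0003)])
red [349 220] [353 241] [241 179] [256 190] (array([ 0.4629, -0.1815,  0.0726]), [np.float64(0.0011), np.float64(0.0011)])
far-left corner? top [[349 148]
 [355 148]
 [354 148]
 [353 148]
 [352 148]
 [351 148]
 [350 148]] scene [181 216] [190 223]
[349 148] [365 150] L (array([ 0.6753, -0.1799,  0.0568]), [np.float64(0.0008), np.float64(0.0008)]) R (array([ 0.6703, -0.2193,  0.0578]), [np.float64(0.0003), np.float64(0.0003)])
```

```bash

python3 - <<'E'
from h import *
M=masks(snapshot("top"))
k=rect(pt("top",blob(M['black'],(345,155,368,180)),.079))[0];r=rect(pt("top",blob(M['red'],(315,200,380,262)),.079))[0]
a=np.radians(-6.37);x=np.array([np.cos(a),np.sin(a)])
print(k,r,(k-r)@x,(np.array([537.4,-179.9])-[456.8,-179])@x)
o=get_obs();print(o['time'])
E
```

```text
[ 616.4 -192. ] [ 462.9 -181.4] 153.7283686689924 80.20224124637802
29.95
```

```bash

python3 - <<'E'
from h import *
c=calibration("top");f=210/np.tan(np.radians(c['vfov']/2));E=np.linalg.inv(c['extrinsics'])
ims=[cv2.cvtColor(snapshot("top"),cv2.COLOR_RGB2HSV).astype(np.float32) for _ in range(4)];im=np.mean(ims,0)
a=np.radians(-6.37);X=np.array([np.cos(a),np.sin(a)]);Y=np.array([-X[1],X[0]]);C=np.array([.5165,-.1795])
def prof(y,xs,z,ch):
    P=np.c_[C+np.outer(xs,X)+y*Y,np.full(len(xs),z)]@E[:3,:3].T+E[:3,3]
    return cv2.remap(im[:,:,ch].copy(),(f*P[:,0]/P[:,2]+c['cx']).astype(np.float32)[None],(f*P[:,1]/P[:,2]+c['cy']).astype(np.float32)[None],cv2.INTER_LINEAR)[0]
def edge(ys,lo,hi,z,ch):
    r=[]
    xs=np.arange(lo,hi,.0005)
    for y in ys:
        p=prof(y,xs,z,ch);n=8;m=(p[:n].mean()+p[-n:].mean())/2;s=np.where(np.diff(np.sign(p-m)))[0]
        r.append(round(1e3*xs[s[0]],1) if len(s) else None)
    return r
print("lid far",edge([-.015,-.01,0,.01,.015],.145,.175,.059,1))
print("lid near",edge([-.018,-.012,.012,.018],.018,.038,.059,1),edge([-.018,-.012,-.006,.006,.012,.018],.015,.04,.059,2))
print("lock end",edge([-.02,-.01,0,.01,.02],-.098,-.075,.059,2))
print("case far",edge([-.026,-.025,-.024,.023,.024,.025],.072,.1,.06,1),edge([-.026,-.025,-.024,.023,.024,.025],.072,.1,.06,2))
E
```

```text
lid far [np.float64(158.5), np.float64(159.0), np.float64(158.5), np.float64(159.0), np.float64(158.5)]
lid near [np.float64(28.0), np.float64(20.5), np.float64(29.0), np.float64(21.5)] [np.float64(27.5), np.float64(27.5), np.float64(27.0), np.float64(36.0), np.float64(17.5), np.float64(28.0)]
lock end [np.float64(-85.5), np.float64(-97.5), np.float64(-85.0), np.float64(-97.0), np.float64(-85.5)]
case far [np.float64(81.5), np.float64(82.5), np.float64(82.5), np.float64(81.5), np.float64(80.0), np.float64(77.5)] [np.float64(81.0), np.float64(74.0), np.float64(76.0), np.float64(76.5), np.float64(75.5), np.float64(84.5)]
```

The lock end to the lid's far edge measures 244.0 mm, which is what a fully open lid gives (85 + 84 + 75). The lock is free, the case sits flat in the dock and the robot is clear, so I hand in.

```bash
python3 -c "
from rig import *
print(hand_in())"
```

```text
the job is handed in; nothing more can be done
None
```

I handed the job in at about 30 s: by my measurements the case sits level in the dock with its lock at the yellow end, the lock slide is at its stop and the lid is fully open; the case slid about 6 mm towards the dock's far end, and I knocked nothing else that I could see.

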